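# Bring the cart wheel's valve to the top for pumping

### The job

The cart wheel leaning on the bench stand is about to be pumped up: push its spokes with the fingertips, one spoke after another, to turn the wheel until the valve stem is at twelve o'clock, at the very top of the wheel, and leave the wheel at rest there. Do not push on the tyre or on the valve stem, and do not draw the wheel along its axle. Leave the jar, the oil tin, the hammer and the gauge where they are.

Things in the scene. Friction and masses are not known exactly. Their poses are not given: they have to be found in the camera images.
- axle (a point): fixed point at the wheel's centre, 220 mm above the bench. x runs along the axle, from the wheel's open face into the stand: away from the robot and 30 degrees downward. y is level, to the left seen from the robot. z lies in the wheel's plane, up to its highest point: the wheel leans back 30 degrees, its open face to the robot (stand turned up to 15 degrees). The 20 mm axle ends at x = -34 mm.
- wheel (a joint): wheel angle about the axle's x (rad, unwrapped): 0, or a multiple of 2 pi, when the valve stem is at the very top; grows as the wheel's top moves to -y (right, seen from the robot). No end stops; a stiff hub (0.6 N m of rub, about 6 N at 95 mm from the axle), so it stays where left and coasts only if pushed fast. The hub is 48 mm across and spans x = -28 to 30 mm of the axle point.
- spokes: five straight spokes, grey painted steel tube 14 mm thick, 72 degrees apart: at 36, 108, 180, 252, 324 degrees from the valve stem. Origin at the wheel's centre, x along the axle, z towards the valve; turns with the wheel. They reach the rim 142 mm from the axle, dished to the open face: centre line at x = -19 mm at the hub, -12.5 mm at 95 mm from the axle, -8 mm at the rim.
- tyre: the black rubber tyre on its rim: 400 mm outside diameter, 40 mm wide (x = -20 to 20 mm along the axle); the rim's inner edge has a radius of 142 mm. Origin at the wheel's centre, turning with the wheel. Not to be pushed (5 N or more counts as pushing).
- valve: the valve stem: a brass stem 10 mm thick with a black cap (14 mm), standing in from the rim towards the hub, midway between two spokes, from 142 to 102 mm from the axle, in the plane x = 0. Origin at the wheel's centre, z towards the valve, turning with the wheel. Not to be pushed (3 N or more counts).
- valve_tip (a point): the end of the valve's black cap, 102 mm from the axle; it lies on the z axis of the axle point when the valve is at the top.
- sleeve (a joint): how far the wheel has been drawn along its axle, out of the stand towards the robot (m): 0 fully home, as at the start. It is a sliding fit without a pin, kept home by the lean: some 20 N along the axle draws it off.
- stand: bare galvanised-steel bench stand, bolted down: base plate 260 mm (x, from -100 to 160 mm) by 280 mm (y) by 10 mm; behind the wheel a 40 mm square post, 235 mm high, from x = 65 to 105 mm, carries the leaning axle. Origin on the bench straight under the wheel's centre; x level, away from the robot, z up.
- jar_mid (a point): bystander: a glass jar with a brass lid, standing, 68 mm across, 75 mm high; the point is half-way up. To the left or right of the stand.
- oil_tin_mid (a point): bystander: a bare steel oil tin, standing, 60 mm across, 120 mm high; the point is half-way up. To the right or left of the stand.
- hammer_mid (a point): bystander: a hammer lying on the bench on the robot's side of the stand, to the right; the point is at its middle on the bench.
- gauge_mid (a point): bystander: a round tyre gauge 54 mm across and 18 mm thick with a brass spout, lying on the bench on the robot's side of the stand, to the left; the point is at the dial's middle.

How it is judged:
By the outcome, as a careful person would: the job done as asked, in the order asked, and still so for the second after the job is handed in, with the robot touching nothing.
It also fails if it takes over 54 s, if anything falls off the work surface, if the arm or the gripper's body presses on something with over 40 N, if the wrist force passes 120 N, or if a joint passes its speed limit or range.

### The arm

A 6-joint arm with a two-finger parallel gripper is mounted at the origin on the work surface. World frame = base frame: x ahead of the robot, y to its left, z up, the work surface at z = 0. Lengths are in mm, angles in rad, forces in N, time in s.
With the tool pointing down it reaches from about 300 to 775 mm from the base axis. Payload 14.6 kg.
Tool frame: the origin (TCP) lies at the very end of the fingers, on their centre line; the grasp point (between the pads) lies 19 mm behind it; z points along the fingers, y is the line along which they close (so a half turn about z gives the same grasp; the last joint's range is limited). The gripper opens to 94 mm and grips with 3 to 60 N. Pads are 16 mm wide; open, the fingers measure 119 mm over their backs; the gripper's body (75 mm by 177 mm) begins 78 mm behind the grasp point.
Start: joints at [1.103, 0.3, 1.521, -0, 1.321, -0.067], TCP at [214.582, 506.403, 205.446] pointing down, gripper open.
Joint ranges: [-3.03, 3.03], [-0.79, 2.21], [0.23, 2.52], [-1.04, 4.18], [0, 3.07], [-2.55, 2.55]. Speed limits (rad/s): [2.22, 2.22, 2.57, 3.14, 3.14, 3.14].

### API

Orientations are given as [roll, pitch, yaw] about the fixed x, y, z axes, in that order (R = Rz(yaw) Ry(pitch) Rx(roll)).
In Python, from cell import read_state, viewer, manip, models gives the robot as it stands.
- The arm moves only by the tool carry_out, never from a script. Its argument "deltas" is a list of rows, each an object with "dp": the shift along the tool's x, y, z in mm, a list of three; "roll": the turn about the tool's z in degrees; "gripper": the opening, from -1 (shut) to 1 (fully open), so that 0 is half open. In form: [{"dp": [tx, ty, tz], "roll": roll, "gripper": gripper}, ...]. A call has 1 to 12 rows; each row is the pose to reach, as a shift and turn from the pose commanded when the call began, along the tool's axes at that moment; what a row does not reach only later rows make up. A row lasts 1/12 s, in which the tool goes at most 41.7 mm and 7.16 degrees, less where a joint would pass 70% of its speed; a pose out of reach is approached as far as the arm can. A call with a gripper value outside its range is refused whole. The fingers move at their own pace and stop on an object; "newtons" is the grip in N (left out, the last holds). Time passes only in rows, so rows that repeat a pose let the fingers close. It gives the time, the measured TCP pose, the force, the opening and the grip force at its end, in the units of the state.
- read_state(): the state, without advancing time (a new reading comes with each control period).
- viewer.camera(name): name is "scene" or "top"; returns the picture (400x640x3 uint8, red, green, blue); there is no depth.
- viewer.camera_params(name): a dict with "fovy" (degrees; the focal length in pixels is half the picture's height over the tangent of half this angle, whatever the lens; pixels are square), "cx", "cy" (the principal point, pixels), "eye" and "attitude" of the camera in the world. Camera axes: x right, y up, looking along -z (the intrinsics and any distortion apply to the point x, -y, -z); pixel columns grow to the right and rows downward; lengths in mm; the calibration is good to about 2 mm. A picture is of the moment at which its call begins. camera_params takes no time and is no camera call.
- manip.sign_off(): hands the job in; it is judged then, once.
Trained networks look in the newest picture that a camera, given by its name, has taken for a name from the list of things; names that differ only in an ending like _2 or _b are one class to them, and where a whole thing is asked for, a point or a joint stands for the part that bears it (a point fixed in the world has none). Each returns a list of dicts, best first, with "p" (0 to 1); they miss things now and then, are a little off and sometimes report something else, mostly with a low value. They report only what shows in the picture. A call takes as long as a camera call.
- models.cut_out(camera, label): "region" (400x640 bool, what is visible of it) and "box" ([left, top, right, bottom] in pixels, round what is visible of it).
The state is a dict: "clock": time; "joints": joint angles; "qd": joint speeds; "effort": joint torques, N m; "eef_pos": TCP position; "eef_rot": TCP orientation; "wrist_force": force on the tool from outside, world axes, zero at the start; "moment": the same for the moment, N m; "finger_gap": finger opening in mm; "finger_force": force on a finger pad.
Only numpy, scipy, OpenCV 4.12 (cv2) and the standard library are available. Lean on these libraries where they do the work, as an engineer would, in place of code of your own. Each camera call takes 0.05 s, during which the arm holds its last target. There are 200 camera calls.

## Working session

There is one attempt and no reset: what is moved stays moved. The work goes in short steps, Python scripts to look and compute and a tool call to move; the robot and the scene stay as the last step left them, time stands still between calls to the robot, and variables do not carry over. Pictures are saved under pics/ and viewed, at most 10 in all, crops included, and the job is handed in when it is done.

Besides the shell and the picture viewer there is one more tool, called after ">>>" as name([rows], argument=value, ...), one row to a line, values as JSON. carry_out: Moves the arm, as the interface text tells. Its arguments: {"type":"object","properties":{"deltas":{"type":"array"},"newtons":{"type":"number"}},"required":["deltas"]}

```bash
ls; mkdir -p pics; python3 - <<'E'
from cell import read_state, viewer, manip, models
import cv2
print(read_state())
for n in ("scene","top"):
    im=viewer.camera(n); cv2.imwrite(f"pics/{n}0.png",im[:,:,::-1]); print(n,viewer.camera_params(n))
E
```

```text
pics
{'clock': 0.0, 'joints': array([ 1.10339218e+00,  3.00490329e-01,  1.52156126e+00,  2.86374175e-06,
        1.32070671e+00, -6.66364750e-02]), 'qd': array([0.00095725, 0.00010652, 0.00025717, 0.00045835, 0.00042203,
       0.0002374 ]), 'effort': array([ 1.18653523e-03, -5.31797898e+01, -3.52743816e+01,  7.08540785e-02,
        2.43704132e-02, -1.60644604e-04]), 'eef_pos': array([214.47338048, 506.18043347, 204.88416829]), 'eef_rot': array([-3.14042978e+00, -8.03849098e-05,  2.74082422e+00]), 'wrist_force': array([-0.52834823, -0.03984401, -0.08404692]), 'moment': array([0.00430823, 0.04522671, 0.0406967 ]), 'finger_force': 0.0, 'finger_gap': 93.53254061805256}
scene {'fovy': 47.02945628159901, 'cx': 322.60739517269883, 'cy': 198.39203542248063, 'eye': array([1207.75214778,  641.20874403, 1078.76329035]), 'attitude': array([0.80764693, 0.01643906, 2.25960097])}
top {'fovy': 47.5494110343152, 'cx': 314.64961812422536, 'cy': 190.61414266529707, 'eye': array([ 365.72482077,   53.03091835, 1383.69214388]), 'attitude': array([ 0.10394737, -0.02000672, -1.57602682])}
```

View pics/scene0.png

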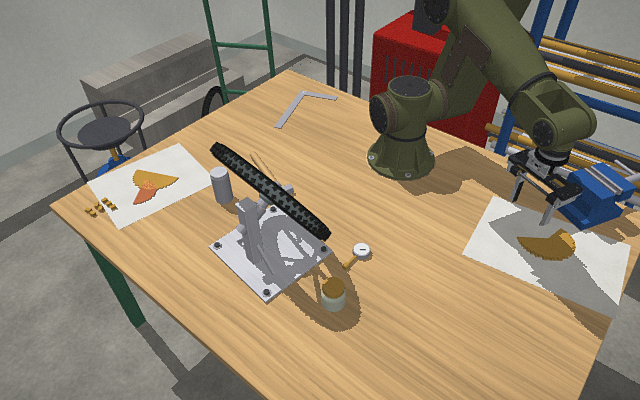

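View pics/top0.png

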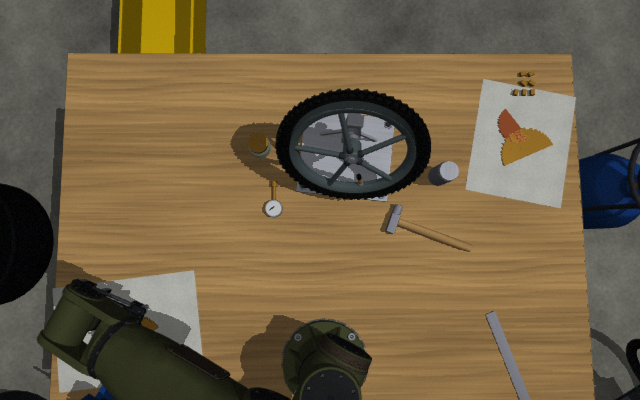

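```bash
cat > h.py <<'E'
import numpy as np, cv2
from scipy.spatial.transform import Rotation as Ro
from cell import read_state, viewer, manip, models
def proj(n,P):
    c=viewer.camera_params(n); P=np.atleast_2d(P)
    q=(P-c["eye"])@Ro.from_euler("xyz",c["attitude"]).as_matrix()
    f=200/np.tan(np.radians(c["fovy"]/2))
    return np.c_[c["cx"]+f*q[:,0]/-q[:,2], c["cy"]-f*q[:,1]/-q[:,2]]
def ray(n,u,v):
    c=viewer.camera_params(n); f=200/np.tan(np.radians(c["fovy"]/2))
    d=Ro.from_euler("xyz",c["attitude"]).as_matrix()@np.array([(u-c["cx"])/f,-(v-c["cy"])/f,-1])
    return np.array(c["eye"]),d
def onplane(n,u,v,z):
    e,d=ray(n,u,v); return e+d*(z-e[2])/d[2]
def axleR(yaw): # columns: x into stand, y left, z up in the plane
    return Ro.from_euler("z",yaw).as_matrix()@Ro.from_euler("y",np.radians(30)).as_matrix()
def wp(C,yaw,th,L): # wheel-frame point(s) to world; th grows as top moves to -y
    return C+np.atleast_2d(L)@Ro.from_euler("x",th).as_matrix().T@axleR(yaw).T
E
python3 - <<'E'
from h import *
im=viewer.camera("top")
cv2.imwrite("pics/crop1.png",cv2.resize(im[80:215,225:480,::-1],None,fx=3.1,fy=3.1,interpolation=cv2.INTER_CUBIC))
out={}
for l in ("tyre","valve","spokes","wheel","stand","jar_mid","oil_tin_mid","hammer_mid","gauge_mid"):
    r=models.cut_out("top",l)
    for k in r[:3]:
        ys,xs=np.nonzero(k["region"]); print(l,round(k["p"],2),k["box"],xs.mean().round(1),ys.mean().round(1),len(xs))
    if r: out[l]=r[0]["region"]
np.savez("m.npz",**out)
E
```

```text
tyre 0.7 [276.8, 87.6, 431.3, 197.3] 355.8 137.5 4018
tyre 0.25 [279.4, 91.4, 430.7, 197.3] 351.3 144.4 13245
valve 0.52 [356.2, 173.1, 363.8, 184.8] 359.2 179.5 51
spokes 0.79 [293.3, 113.8, 404.4, 186.7] 351.3 151.3 1093
wheel 0.6 [275.7, 85.2, 428.8, 199.9] 353.4 142.5 8793
stand 0.94 [275.4, 87.6, 431.7, 201.6] 351.5 144.2 13388
jar_mid 0.82 [248.8, 133.3, 272.1, 157.7] 258.9 145.1 469
oil_tin_mid 0.87 [427.7, 162.1, 457.4, 183.2] 443.0 172.9 559
oil_tin_mid 0.61 [272.2, 86.4, 429.9, 201.4] 353.1 142.7 8768
hammer_mid 0.63 [383.6, 204.5, 473.9, 254.4] 421.2 229.6 983
hammer_mid 0.55 [277.2, 88.0, 429.8, 202.0] 353.3 142.6 8889
```

View pics/crop1.png

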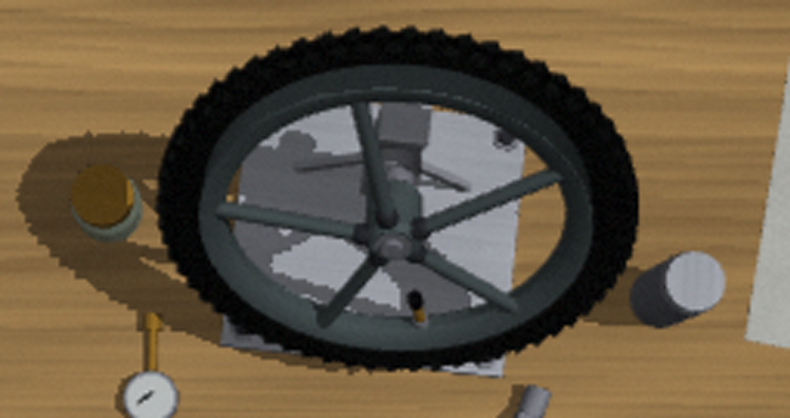

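```bash
cat > fit.py <<'E'
from h import *
from scipy.optimize import least_squares
def rimpt(a,r,x): a=np.radians(a); return np.c_[np.full_like(a,x),-r*np.sin(a),r*np.cos(a)]
SP=np.array([36,108,180,252,324.])
def fit(im,ends,valve,p0):
    # outer tyre contour: dark pixels joined with all inside; silhouette = hull
    g=im.max(2); m=(g<45).astype(np.uint8); m[:, :265]=0;m[:,440:]=0;m[:80]=0;m[206:]=0
    m=cv2.morphologyEx(m,cv2.MORPH_OPEN,np.ones((3,3),np.uint8))
    cs,_=cv2.findContours(m,cv2.RETR_EXTERNAL,cv2.CHAIN_APPROX_NONE); c=max(cs,key=cv2.contourArea)
    hull=cv2.convexHull(c)[:,0].astype(float)
    phi=np.linspace(0,360,180,endpoint=False)
    tor=np.r_[rimpt(phi,195,-18),rimpt(phi,200,-10),rimpt(phi,200,10),rimpt(phi,195,18)]
    dirs=np.c_[np.cos(np.radians(phi)),np.sin(np.radians(phi))]
    def res(p):
        C=np.array([p[0],p[1],220]); s=proj("top",wp(C,p[2],0,tor))
        sup=(s@dirs.T).max(0)-(hull@dirs.T).max(0)
        r=[sup/5]
        if len(ends):
            e=proj("top",wp(C,p[2],p[3],rimpt(SP,142,-8)))
            d=np.linalg.norm(e[:,None]-ends[None],axis=2)
            r.append((e[None]-ends[:,None])[np.arange(len(ends)),d.argmin(0)].ravel())
        v=proj("top",wp(C,p[2],p[3],[0,0,102])); r.append((v-valve).ravel())
        return np.concatenate(r)
    s=least_squares(res,p0,loss="soft_l1"); return s.x,res(s.x)
E
python3 - <<'E'
from fit import *
im=viewer.camera("top")
o=np.array([225,80])
ends=np.array([[363,105],[560,175],[515,305],[322,322],[220,212]])/3.1+o
val=np.array([414,299])/3.1+o
p,r=fit(im,ends,val,[600,10,0,np.radians(190)])
print(p,np.degrees(p[2:]),np.abs(r[:180]*5).mean(),r[180:].round(1))
C=np.array([p[0],p[1],220])
print("axle",proj("top",wp(C,p[2],0,[-34,0,0])), np.array([393,246])/3.1+o)
big=cv2.resize(im[80:215,225:480,::-1],None,fx=3.1,fy=3.1,interpolation=cv2.INTER_CUBIC)
def dr(L,col):
    for q in (proj("top",wp(C,p[2],p[3],L))-o)*3.1: cv2.circle(big,tuple(int(t) for t in q),2,col,-1)
dr(rimpt(np.arange(0,360,4.),200,0),(0,0,255)); dr(rimpt(np.arange(0,360,4.),142,-20),(0,255,0))
dr([[0,0,102],[0,0,142],[-34,0,0]],(255,0,255))
for rr,x in ((24,-19),(95,-12.5),(142,-8)): dr(rimpt(SP,rr,x),(0,255,255))
cv2.imwrite("pics/ov1.png",big)
for l,u,v,z in(("jar",259,143,75),("tin",449,171,120),("hamhead",395,219,20),("hammid",421,229,10),("gauge",273,208,18)): print(l,onplane("top",u,v,z).round(0))
E
```

```text
[ 5.89567829e+02 -6.79602643e+01 -1.04227249e-01  7.87264600e+00] [ -5.97178148 451.06938936] 0.5032139398800612 [ -0.3   0.5  -2.5   0.5  -2.7  -0.3   0.2  -1.    1.2  -0.9  31.9 -20.7]
axle [[351.32790275 161.36421778]] [351.77419355 159.35483871]
jar [643. 188.  75.]
tin [ 552. -353.  120.]
hamhead [ 421. -217.   20.]
hammid [ 391. -297.   10.]
gauge [456. 151.  18.]
```

View pics/ov1.png

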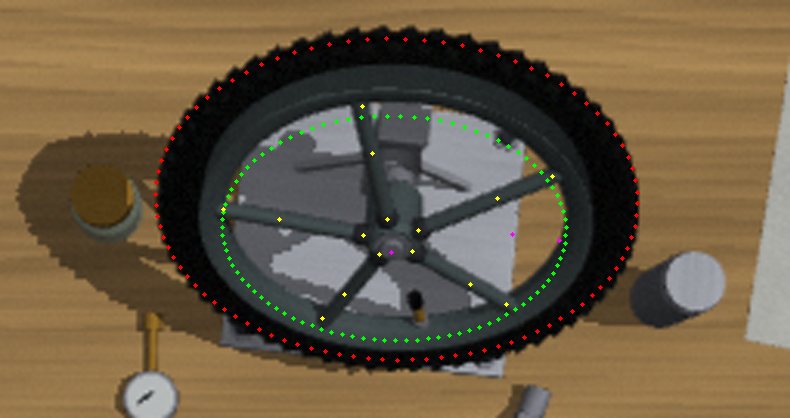

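```bash
cat > plan.py <<'E'
from fit import *
import json,sys
P=json.load(open("pose.json"))  # x,y,yaw
C=np.array([P[0],P[1],220]); yaw=P[2]; A=axleR(yaw)
def tcp(al,r,gap=0,x=-15): # TCP world for left-bottom edge to touch spoke at angle al (deg), gap mm off it
    a=np.radians(al); k=r*np.array([np.sin(a),np.cos(a)])+(7+gap)*np.array([np.cos(a),-np.sin(a)])
    return C+A@np.array([x,-(k[0]+12.5),k[1]-1.4])
def rows(targets):
    s=read_state(); R=Ro.from_euler("xyz",s["eef_rot"]).as_matrix()
    d=(np.array(targets)-s["eef_pos"])@R
    ty=R[:,1]; want=A[:,1]; ang=np.degrees(np.arctan2(ty[0]*want[1]-ty[1]*want[0],ty@want))
    print("clock",round(s["clock"],2),"roll needed",round(-ang,1)); print(d.round(0).astype(int).tolist())
E
python3 - <<'E'
from fit import *
import json
im=viewer.camera("top"); o=np.array([225,80])
ends=np.array([[363,105],[560,175],[515,305],[322,322],[220,212]])/3.1+o
val=np.array([414,299])/3.1+o
p,r=fit(im,ends,val,[590,-68,-.1,np.radians(163)])
print(p,np.degrees(p[2:]),r[180:].round(1)); json.dump(list(p[:3]),open("pose.json","w"))
from plan import *
print(tcp(-17,95,12,-75),tcp(-17,95,12,-15)); 
s=read_state()["eef_pos"]
rows([[s[0],s[1],375],[450,0,375],tcp(-17,95,12,-75)])
E
```

```text
[ 5.89596108e+02 -6.86792906e+01 -1.02018038e-01  2.84064987e+00] [ -5.84520299 162.75724875] [-0.4  0.5 -2.3  0.2 -2.2 -0.5  0.7 -0.9  1.5 -0.6 -0.4 -1.1]
[571.94216006 -69.78160162 339.77588976] [623.63351927 -75.07342394 309.77588976]
clock 0.7 roll needed -17.1
[[0, 0, -170], [-414, -374, -170], [-554, -391, -134]]
```

>>> carry_out([
  {"dp":[0,0,-40],"roll":0,"gripper":-1},
  {"dp":[0,0,-80],"roll":0,"gripper":-1},
  {"dp":[0,0,-120],"roll":-5,"gripper":-1},
  {"dp":[-20,-20,-160],"roll":-10,"gripper":-1},
  {"dp":[-50,-45,-170],"roll":-17,"gripper":-1},
  {"dp":[-80,-72,-170],"roll":-17,"gripper":-1},
  {"dp":[-110,-99,-170],"roll":-17,"gripper":-1},
  {"dp":[-140,-126,-170],"roll":-17,"gripper":-1},
  {"dp":[-170,-153,-170],"roll":-17,"gripper":-1},
  {"dp":[-200,-180,-170],"roll":-17,"gripper":-1},
  {"dp":[-230,-207,-170],"roll":-17,"gripper":-1},
  {"dp":[-260,-234,-170],"roll":-17,"gripper":-1},
], newtons=20)

```text
clock: 1.7
eef_pos: [362.9, 187.6, 375.7]
eef_rot: [3.141, 0.001, 3.038]
wrist_force: [-0.2, 0.9, 0.3]
finger_gap: 17.4
finger_force: 0.0
```

```bash
python3 -c "
from plan import *
print(read_state()['eef_pos'],read_state()['finger_gap'])
rows([[450,0,375],tcp(-17,95,12,-75),tcp(-17,95,12,-15)])"
```

```text
[362.87575162 187.61803143 375.73389452] 17.369592483866622
clock 1.7 roll needed -0.1
[[-106, -178, 1], [-235, -234, 36], [-287, -234, 66]]
```

>>> carry_out([
  {"dp":[-18,-30,0],"roll":0,"gripper":-1},
  {"dp":[-36,-60,0],"roll":0,"gripper":-1},
  {"dp":[-54,-90,0],"roll":0,"gripper":-1},
  {"dp":[-72,-120,0],"roll":0,"gripper":-1},
  {"dp":[-90,-150,0],"roll":0,"gripper":-1},
  {"dp":[-110,-178,1],"roll":0,"gripper":-1},
  {"dp":[-140,-195,10],"roll":0,"gripper":-1},
  {"dp":[-170,-208,18],"roll":0,"gripper":-1},
  {"dp":[-200,-222,26],"roll":0,"gripper":-1},
  {"dp":[-235,-234,36],"roll":0,"gripper":-1},
  {"dp":[-235,-234,36],"roll":0,"gripper":-1},
])

```text
clock: 2.62
eef_pos: [575.0, -70.1, 333.6]
eef_rot: [3.141, -0.008, 3.035]
wrist_force: [0.3, -0.2, -1.0]
finger_gap: 0.6
finger_force: 0.0
```

```bash
python3 -c "
from plan import *
im=viewer.camera('top');cv2.imwrite('pics/t2.png',cv2.resize(im[80:230,225:480,::-1],None,fx=3,fy=3))
print(read_state()['eef_pos'],read_state()['finger_gap'])
rows([tcp(-17,95,12,-15)]+[tcp(a,95) for a in range(-17,-90,-4)])"
```

```text
[573.33467765 -68.88355341 335.63699685] 0.20947788957947439
clock 2.67 roll needed -0.2
[[-51, -1, 26], [-49, 11, 29], [-48, 17, 30], [-47, 23, 32], [-46, 29, 34], [-44, 35, 37], [-43, 41, 40], [-41, 47, 43], [-39, 52, 47], [-36, 57, 51], [-34, 61, 55], [-31, 65, 59], [-29, 69, 64], [-26, 73, 69], [-23, 76, 74], [-20, 78, 79], [-17, 80, 85], [-14, 82, 90], [-10, 83, 96], [-7, 84, 102]]
```

View pics/t2.png

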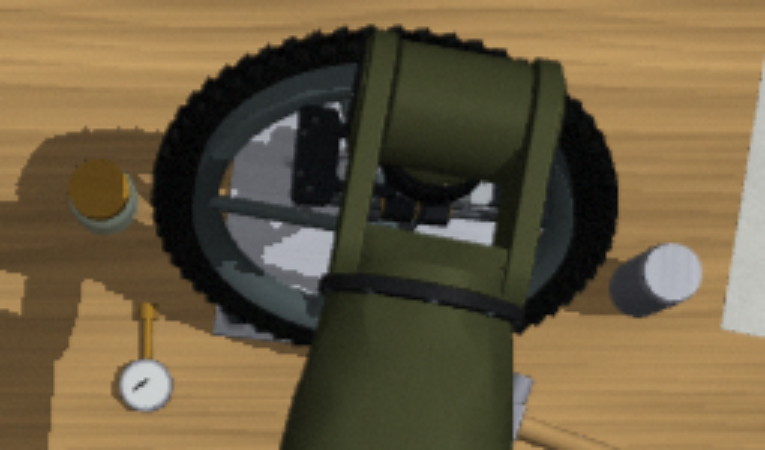

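>>> carry_out([
  {"dp":[-10,0,6],"roll":0,"gripper":-1},
  {"dp":[-20,0,12],"roll":0,"gripper":-1},
  {"dp":[-30,0,18],"roll":0,"gripper":-1},
  {"dp":[-38,0,22],"roll":0,"gripper":-1},
  {"dp":[-45,0,26],"roll":0,"gripper":-1},
  {"dp":[-52,0,30],"roll":0,"gripper":-1},
  {"dp":[-52,0,30],"roll":0,"gripper":-1},
  {"dp":[-52,0,30],"roll":0,"gripper":-1},
])

```text
clock: 3.33
eef_pos: [623.8, -72.9, 309.4]
eef_rot: [-3.142, -0.0, 3.038]
wrist_force: [-0.4, 0.1, 0.1]
finger_gap: 0.4
finger_force: 0.0
```

```bash
python3 -c "
from plan import *
s=read_state();print(s['eef_pos'],s['wrist_force'],tcp(-17,95,12,-15))
rows([tcp(-17,95,12,-15)]+[tcp(a,95) for a in range(-17,-90,-4)])"
```

```text
[623.78242233 -72.94723457 309.3711444 ] [-0.39411946  0.1431025   0.07147649] [623.63351927 -75.07342394 309.77588976]
clock 3.33 roll needed -0.1
[[0, -2, 0], [2, 9, 3], [3, 16, 4], [4, 22, 6], [5, 28, 8], [6, 34, 11], [8, 40, 14], [10, 45, 17], [12, 50, 21], [14, 55, 25], [17, 60, 29], [19, 64, 33], [22, 68, 38], [25, 71, 43], [28, 74, 48], [31, 77, 53], [34, 79, 59], [37, 81, 64], [41, 82, 70], [44, 83, 76]]
```

>>> carry_out([
  {"dp":[2,9,3],"roll":0,"gripper":-1},
  {"dp":[3,16,4],"roll":0,"gripper":-1},
  {"dp":[4,22,6],"roll":0,"gripper":-1},
  {"dp":[5,28,8],"roll":0,"gripper":-1},
  {"dp":[6,34,11],"roll":0,"gripper":-1},
  {"dp":[8,40,14],"roll":0,"gripper":-1},
])

```text
clock: 3.83
eef_pos: [620.3, -32.1, 296.8]
eef_rot: [-3.141, 0.003, 3.037]
wrist_force: [1.9, -4.1, 6.1]
finger_gap: 0.5
finger_force: 3.4
```

```bash
python3 -c "
from plan import *
s=read_state();print(s['eef_pos'],s['wrist_force'],tcp(-37,95))
rows([tcp(a,95) for a in range(-37,-94,-4)])"
```

```text
[620.29204897 -32.1129673  296.79965754] [ 1.93449714 -4.0762916   6.07959174] [619.79041183 -32.4841447  295.64154493]
clock 3.83 roll needed -0.1
[[0, 0, 1], [2, 5, 4], [4, 10, 8], [7, 15, 12], [9, 20, 16], [12, 24, 21], [15, 28, 25], [17, 31, 30], [20, 34, 35], [23, 37, 41], [27, 39, 46], [30, 41, 52], [33, 42, 57], [36, 43, 63], [40, 43, 69]]
```

>>> carry_out([
  {"dp":[2,5,4],"roll":0,"gripper":-1},
  {"dp":[4,10,8],"roll":0,"gripper":-1},
  {"dp":[7,15,12],"roll":0,"gripper":-1},
  {"dp":[9,20,16],"roll":0,"gripper":-1},
  {"dp":[12,24,21],"roll":0,"gripper":-1},
  {"dp":[15,28,25],"roll":0,"gripper":-1},
  {"dp":[17,31,30],"roll":0,"gripper":-1},
  {"dp":[20,34,35],"roll":0,"gripper":-1},
  {"dp":[23,37,41],"roll":0,"gripper":-1},
  {"dp":[27,39,46],"roll":0,"gripper":-1},
  {"dp":[30,41,52],"roll":0,"gripper":-1},
  {"dp":[33,42,57],"roll":0,"gripper":-1},
])

```text
clock: 4.83
eef_pos: [591.8, 14.2, 240.1]
eef_rot: [3.14, 0.004, 3.039]
wrist_force: [1.5, 2.9, 9.0]
finger_gap: 0.6
finger_force: 4.6
```

```bash
python3 -c "
from plan import *
s=read_state();print(s['eef_pos'],s['wrist_force'],tcp(-85,95))
im=viewer.camera('top');cv2.imwrite('pics/t3.png',cv2.resize(im[80:230,225:480,::-1],None,fx=3,fy=3))
s=read_state();print(s['eef_pos'],s['wrist_force'])
rows([tcp(-89,95),tcp(-89,95,8),tcp(-89,95,8,-80),tcp(-16,95,14,-80),tcp(-16,95,14)])"
```

```text
[591.82537977  14.22284159 240.09101559] [1.47268439 2.86413027 8.9835483 ] [591.86678151  13.04276727 239.49718714]
[591.02298734  14.2770055  238.73621258] [-0.33763701 -0.79966464 -0.89967335]
clock 4.88 roll needed -0.1
[[2, 0, 5], [-2, 0, -2], [55, 0, -35], [14, -89, -104], [-42, -89, -72]]
```

View pics/t3.png

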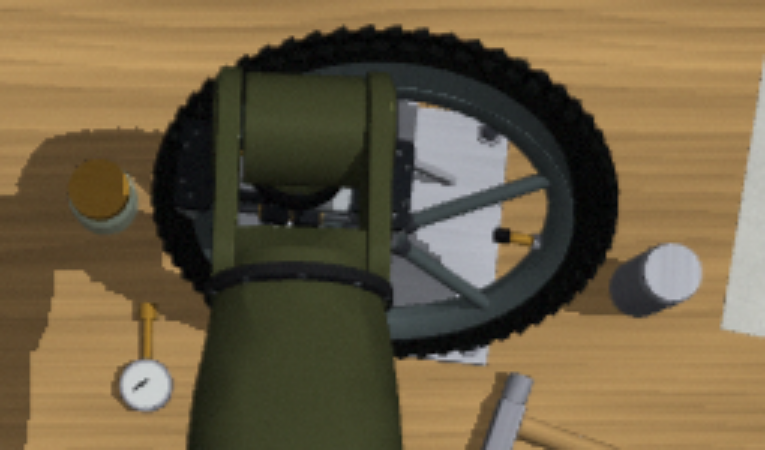

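```bash
cat >> plan.py <<'E'
def theta(valve,end=None): # wheel angle (deg) from cap-tip pixel
    t=np.arange(-60,180,.1); v=np.array([proj("top",wp(C,yaw,np.radians(a),[0,0,102]))[0] for a in t])
    d=np.linalg.norm(v-valve,axis=1); i=d.argmin(); return t[i],d[i],v[i]
E
python3 -c "
from plan import *
print(theta(np.array([497,235.5])/3+[225,80]))
a=-13;
rows([tcp(-87,95,8),tcp(-87,95,8,-75),tcp(a,95,14,-75),tcp(a,95,14)])"
```

```text
(np.float64(96.50000000000222), np.float64(1.0448153918252043), array([389.73040873, 158.03625407]))
clock 4.88 roll needed -0.1
[[-3, -1, -5], [49, -1, -35], [10, -94, -102], [-42, -94, -72]]
```

>>> carry_out([
  {"dp":[-3,-1,-6],"roll":0,"gripper":-1},
  {"dp":[10,-1,-13],"roll":0,"gripper":-1},
  {"dp":[30,-1,-25],"roll":0,"gripper":-1},
  {"dp":[49,-1,-38],"roll":0,"gripper":-1},
  {"dp":[39,-24,-55],"roll":0,"gripper":-1},
  {"dp":[29,-48,-72],"roll":0,"gripper":-1},
  {"dp":[19,-72,-88],"roll":0,"gripper":-1},
  {"dp":[9,-97,-103],"roll":0,"gripper":-1},
  {"dp":[9,-97,-103],"roll":0,"gripper":-1},
])

```text
clock: 5.63
eef_pos: [573.5, -86.3, 344.6]
eef_rot: [-3.14, 0.004, 3.035]
wrist_force: [0.3, 0.1, 0.7]
finger_gap: 0.3
finger_force: 0.0
```

```bash
python3 -c "
from plan import *
s=read_state();print(s['eef_pos'],s['wrist_force'])
a=-11.5;
rows([tcp(a,95,14,-75),tcp(a,95,14)])"
```

```text
[573.51692388 -86.2640165  344.63837606] [0.28939587 0.06463257 0.71242532]
clock 5.63 roll needed -0.3
[[3, 5, 4], [-49, 5, 34]]
```

>>> carry_out([
  {"dp":[0,4,4],"roll":0,"gripper":-1},
  {"dp":[-9,4,10],"roll":0,"gripper":-1},
  {"dp":[-18,4,16],"roll":0,"gripper":-1},
  {"dp":[-27,4,22],"roll":0,"gripper":-1},
  {"dp":[-36,4,27],"roll":0,"gripper":-1},
  {"dp":[-43,4,31],"roll":0,"gripper":-1},
  {"dp":[-49,4,34],"roll":0,"gripper":-1},
  {"dp":[-49,4,34],"roll":0,"gripper":-1},
  {"dp":[-49,4,34],"roll":0,"gripper":-1},
])

```text
clock: 6.38
eef_pos: [621.8, -83.8, 307.1]
eef_rot: [3.142, -0.001, 3.038]
wrist_force: [0.0, 0.4, 0.4]
finger_gap: 0.5
finger_force: 0.0
```

```bash
python3 -c "
from plan import *
s=read_state();print(s['eef_pos'],s['wrist_force'],tcp(-11.5,95,14))
rows([tcp(a,95) for a in np.arange(-12,-92,-4)])"
```

```text
[621.84384626 -83.82538183 307.11007988] [0.00378723 0.42316919 0.42248321] [622.92392205 -86.30353337 310.53414641]
clock 6.38 roll needed -0.1
[[0, 12, -1], [1, 19, 0], [2, 25, 1], [3, 32, 3], [4, 38, 5], [5, 44, 8], [7, 49, 11], [9, 55, 14], [11, 60, 17], [13, 65, 21], [15, 70, 25], [18, 74, 30], [21, 78, 34], [23, 82, 39], [26, 85, 44], [29, 87, 50], [33, 90, 55], [36, 92, 61], [39, 93, 66], [42, 94, 72]]
```

>>> carry_out([
  {"dp":[0,8,-1],"roll":0,"gripper":-1},
  {"dp":[1,14,0],"roll":0,"gripper":-1},
  {"dp":[1,19,0],"roll":0,"gripper":-1},
  {"dp":[2,25,1],"roll":0,"gripper":-1},
  {"dp":[3,32,3],"roll":0,"gripper":-1},
  {"dp":[4,38,5],"roll":0,"gripper":-1},
  {"dp":[5,44,8],"roll":0,"gripper":-1},
  {"dp":[7,49,11],"roll":0,"gripper":-1},
  {"dp":[9,55,14],"roll":0,"gripper":-1},
  {"dp":[11,60,17],"roll":0,"gripper":-1},
  {"dp":[13,65,21],"roll":0,"gripper":-1},
  {"dp":[15,70,25],"roll":0,"gripper":-1},
])

```text
clock: 7.38
eef_pos: [614.4, -12.2, 284.3]
eef_rot: [-3.141, 0.004, 3.038]
wrist_force: [-0.7, -1.3, 11.8]
finger_gap: 0.3
finger_force: 5.0
```

```bash
python3 -c "
from plan import *
s=read_state();print(s['eef_pos'],s['wrist_force'],tcp(-56,95))
rows([tcp(a,95) for a in np.arange(-56,-92,-4)])"
```

```text
[614.36114175 -12.24441132 284.30400153] [-0.73773218 -1.28398044 11.78739705] [611.63622044  -8.26555147 277.31948733]
clock 7.38 roll needed -0.1
[[3, 4, 7], [6, 8, 12], [9, 11, 16], [12, 14, 22], [15, 17, 27], [18, 19, 32], [21, 21, 38], [24, 23, 43], [28, 23, 49]]
```

>>> carry_out([
  {"dp":[2,4,6],"roll":0,"gripper":-1},
  {"dp":[5,8,11],"roll":0,"gripper":-1},
  {"dp":[8,11,15],"roll":0,"gripper":-1},
  {"dp":[11,14,21],"roll":0,"gripper":-1},
  {"dp":[14,17,26],"roll":0,"gripper":-1},
  {"dp":[17,19,31],"roll":0,"gripper":-1},
  {"dp":[20,21,37],"roll":0,"gripper":-1},
  {"dp":[23,22,42],"roll":0,"gripper":-1},
  {"dp":[23,22,42],"roll":0,"gripper":-1},
])

```text
clock: 8.13
eef_pos: [593.0, 12.7, 240.5]
eef_rot: [3.141, 0.0, 3.038]
wrist_force: [-0.4, 0.6, -0.0]
finger_gap: 0.7
finger_force: 0.0
```

```bash
python3 -c "
from plan import *
s=read_state();print(s['eef_pos'],s['wrist_force'],tcp(-84,95))
rows([tcp(-84,95,8),tcp(-84,95,8,-85),tcp(-12,85,8,-85),tcp(-12,85,8)])"
```

```text
[592.96871985  12.74028244 240.53063266] [-0.42583322  0.61037999 -0.02891175] [592.65330184  12.68025701 240.91634195]
clock 8.13 roll needed -0.1
[[-4, -1, -7], [57, -1, -42], [26, -91, -96], [-34, -91, -61]]
```

>>> carry_out([
  {"dp":[-4,-1,-7],"roll":0,"gripper":-1},
  {"dp":[10,-1,-15],"roll":0,"gripper":-1},
  {"dp":[30,-1,-27],"roll":0,"gripper":-1},
  {"dp":[57,-1,-42],"roll":0,"gripper":-1},
  {"dp":[90,-10,-55],"roll":0,"gripper":-1},
  {"dp":[125,-20,-70],"roll":0,"gripper":-1},
  {"dp":[160,-30,-85],"roll":0,"gripper":-1},
  {"dp":[190,-40,-95],"roll":0,"gripper":-1},
  {"dp":[190,-40,-95],"roll":0,"gripper":-1},
])

```text
clock: 8.88
eef_pos: [397.7, -9.0, 339.3]
eef_rot: [-3.141, 0.006, 3.037]
wrist_force: [0.4, 0.0, 0.5]
finger_gap: 0.6
finger_force: 0.0
```

```bash
python3 -c "
from plan import *
print(read_state()['eef_pos'])
im=viewer.camera('top');cv2.imwrite('pics/t4.png',cv2.resize(im[80:215,225:480,::-1],None,fx=3.1,fy=3.1,interpolation=cv2.INTER_CUBIC))
for r in models.cut_out('top','valve')[:2]:
    ys,xs=np.nonzero(r['region']); print(r['p'],r['box'],xs.mean(),ys.mean())
"
```

```text
[397.68457728  -9.0478207  339.26153649]
0.44 [372.1, 116.9, 381.3, 130.4] 376.2368421052632 124.55263157894737
```

View pics/t4.png

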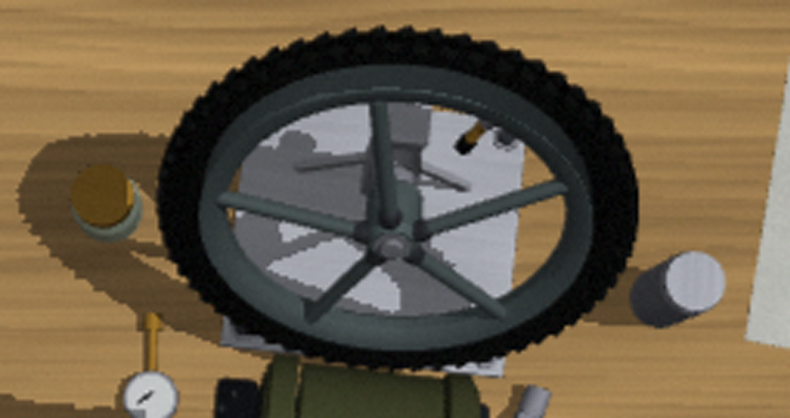

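```bash
python3 -c "
from plan import *
im=viewer.camera('top');o=np.array([225,80])
val=np.array([463,150])/3.1+o
ends=np.array([[380,105],[563,187],[502,315],[312,318],[222,200]])/3.1+o
p,r=fit(im,ends,val,[590,-68,-.1,np.radians(26)])
print(p,np.degrees(p[2:]),r[180:].round(1)); print(theta(val))
a=np.degrees(p[3])-36; print(a)
rows([tcp(a,85,14,-75),tcp(a,85,14)])
"
```

```text
[ 5.88739590e+02 -6.89004558e+01 -1.10796735e-01  4.13811751e-01] [-6.3481853  23.70966683] [-0.4  0.3 -1.4  0.2 -1.6 -1.3 -0.  -0.9  1.4 -0.  -0.4  0.1]
(np.float64(24.800000000001205), np.float64(0.14700254837252455), array([374.40370719, 128.24845471]))
-12.290333172869602
clock 9.03 roll needed -0.1
[[-172, -55, 4], [-224, -55, 34]]
```

>>> carry_out([
  {"dp":[-30,-10,0],"roll":0,"gripper":-1},
  {"dp":[-60,-20,0],"roll":0,"gripper":-1},
  {"dp":[-90,-30,0],"roll":0,"gripper":-1},
  {"dp":[-120,-38,0],"roll":0,"gripper":-1},
  {"dp":[-150,-46,2],"roll":0,"gripper":-1},
  {"dp":[-172,-49,3],"roll":0,"gripper":-1},
  {"dp":[-172,-49,3],"roll":0,"gripper":-1},
  {"dp":[-172,-49,3],"roll":0,"gripper":-1},
  {"dp":[-172,-49,3],"roll":0,"gripper":-1},
])

```text
clock: 9.78
eef_pos: [566.4, -74.8, 331.6]
eef_rot: [3.141, -0.002, 3.038]
wrist_force: [0.7, 0.2, 0.2]
finger_gap: 0.4
finger_force: 0.0
```

```bash
python3 -c "
from plan import *
print(read_state()['eef_pos'])
a=-12.3
rows([tcp(a,85,8,-75),tcp(a,85,8)])
"
```

```text
[566.36054245 -74.76924658 331.58252336]
clock 9.78 roll needed -0.1
[[0, -1, 1], [-52, -1, 31]]
```

>>> carry_out([
  {"dp":[-9,-1,5],"roll":0,"gripper":-1},
  {"dp":[-18,-1,10],"roll":0,"gripper":-1},
  {"dp":[-27,-1,16],"roll":0,"gripper":-1},
  {"dp":[-36,-1,21],"roll":0,"gripper":-1},
  {"dp":[-44,-1,26],"roll":0,"gripper":-1},
  {"dp":[-52,-1,30],"roll":0,"gripper":-1},
  {"dp":[-52,-1,30],"roll":0,"gripper":-1},
  {"dp":[-52,-1,30],"roll":0,"gripper":-1},
  {"dp":[-52,-1,30],"roll":0,"gripper":-1},
])

```text
clock: 10.53
eef_pos: [617.9, -81.5, 302.7]
eef_rot: [-3.142, 0.0, 3.037]
wrist_force: [-0.3, -0.5, 0.5]
finger_gap: 0.5
finger_force: 0.0
```

```bash
python3 -c "
from plan import *
s=read_state();print(s['eef_pos'],s['wrist_force'],tcp(-12.3,85,8))
rows([tcp(a,85) for a in np.arange(-12,-38,-2)])
"
```

```text
[617.86795367 -81.47636995 302.69304993] [-0.27012641 -0.51266079  0.53628139] [617.95339665 -80.67771453 300.97734482]
clock 10.53 roll needed -0.1
[[1, 8, 3], [1, 11, 4], [1, 14, 4], [2, 17, 5], [2, 20, 5], [2, 23, 6], [3, 26, 7], [3, 28, 8], [4, 31, 9], [5, 34, 10], [5, 36, 11], [6, 39, 12], [7, 42, 13]]
```

>>> carry_out([
  {"dp":[1,5,2],"roll":0,"gripper":-1},
  {"dp":[1,8,3],"roll":0,"gripper":-1},
  {"dp":[1,11,4],"roll":0,"gripper":-1},
  {"dp":[1,14,4],"roll":0,"gripper":-1},
  {"dp":[2,17,5],"roll":0,"gripper":-1},
  {"dp":[2,20,5],"roll":0,"gripper":-1},
  {"dp":[2,23,6],"roll":0,"gripper":-1},
  {"dp":[3,26,7],"roll":0,"gripper":-1},
  {"dp":[3,28,8],"roll":0,"gripper":-1},
  {"dp":[4,31,9],"roll":0,"gripper":-1},
  {"dp":[5,34,10],"roll":0,"gripper":-1},
  {"dp":[5,34,10],"roll":0,"gripper":-1},
])

```text
clock: 11.53
eef_pos: [616.6, -47.0, 293.1]
eef_rot: [-3.141, 0.002, 3.038]
wrist_force: [0.8, -2.9, 3.2]
finger_gap: 0.3
finger_force: 2.2
```

```bash
python3 -c "
from plan import *
s=read_state();print(s['eef_pos'],s['wrist_force'],tcp(-32,85),tcp(-30,85))
rows([tcp(-32,85,6), tcp(-32,85,6,-85)])
"
```

```text
[616.64366678 -46.97228059 293.08859374] [ 0.78209208 -2.94784453  3.18962696] [616.38629876 -44.67603332 291.92668081] [616.770377   -47.39828077 293.06865335]
clock 11.53 roll needed -0.1
[[-1, -3, -2], [59, -3, -37]]
```

>>> carry_out([
  {"dp":[-1,-5,-3],"roll":0,"gripper":-1},
  {"dp":[8,-5,-8],"roll":0,"gripper":-1},
  {"dp":[26,-5,-18],"roll":0,"gripper":-1},
  {"dp":[51,-5,-33],"roll":0,"gripper":-1},
  {"dp":[85,0,-33],"roll":0,"gripper":-1},
  {"dp":[120,10,-33],"roll":0,"gripper":-1},
  {"dp":[155,20,-33],"roll":0,"gripper":-1},
  {"dp":[190,25,-33],"roll":0,"gripper":-1},
  {"dp":[215,25,-33],"roll":0,"gripper":-1},
  {"dp":[215,25,-33],"roll":0,"gripper":-1},
])

```text
clock: 12.37
eef_pos: [401.8, 0.7, 326.6]
eef_rot: [3.141, 0.002, 3.038]
wrist_force: [0.3, 0.7, 0.2]
finger_gap: 0.4
finger_force: 0.0
```

```bash
python3 -c "
from plan import *
print(read_state()['eef_pos'])
im=viewer.camera('top');cv2.imwrite('pics/t5.png',cv2.resize(im[90:190,290:415,::-1],None,fx=6,fy=6,interpolation=cv2.INTER_CUBIC))
for r in models.cut_out('top','valve')[:2]:
    ys,xs=np.nonzero(r['region']); print(r['p'],r['box'],xs.mean(),ys.mean())
for t in (-5,0,5): print(t,((proj('top',wp(C,yaw,np.radians(t),[[0,0,102],[0,0,142]]))-[290,90])*6).round(0).tolist())
"
```

```text
[401.82185899   0.73977941 326.64342112]
-5 [[383.0, 201.0], [388.0, 129.0]]
0 [[405.0, 203.0], [420.0, 131.0]]
5 [[427.0, 206.0], [451.0, 135.0]]
```

View pics/t5.png

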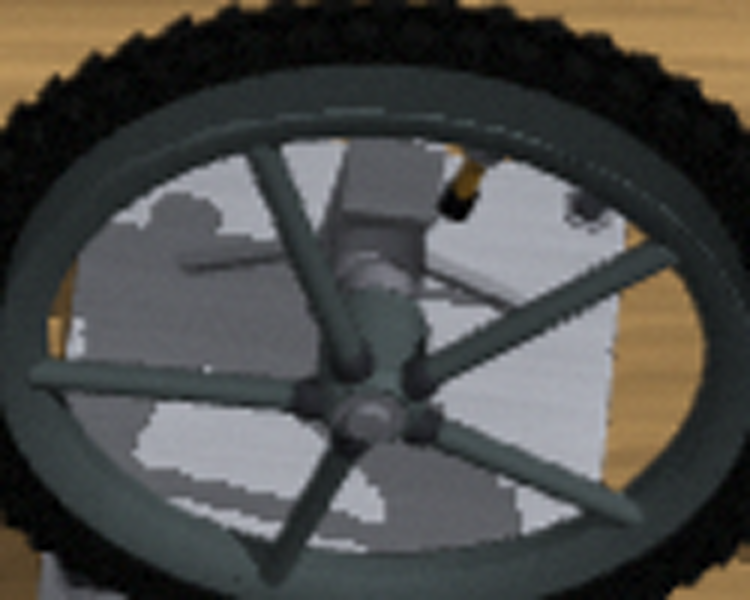

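```bash
python3 -c "
from plan import *
im=viewer.camera('top');o=np.array([290,90])
val=np.array([456,211])/6+o
ends=np.array([[265,148],[668,257],[635,515],[275,575],[38,372]])/6+o
p,r=fit(im,ends,val,[590,-68,-.1,np.radians(10)])
print(p,np.degrees(p[2:]),r[180:].round(1)); print(theta(val))
print(((proj('top',wp(C,yaw,p[3],rimpt(SP,142,-8)))-o)*6).round(0).tolist())
print(((proj('top',wp(C,yaw,p[3],rimpt(SP,30,-18)))-o)*6).round(0).tolist())
print(((proj('top',wp(C,yaw,p[3],[[-34,0,0],[0,0,102]]))-o)*6).round(0).tolist())
"
```

```text
[ 5.88884587e+02 -6.85658724e+01 -1.15478368e-01  1.93137242e-01] [-6.61642309 11.06594882] [ 0.1  1.1 -1.4  0.  -2.2 -0.3 -0.3 -1.1  1.2  0.1 -0.3  0.4]
(np.float64(11.80000000000102), np.float64(0.11955640368451838), array([365.94313557, 125.27183401]))
[[659.0, 252.0], [623.0, 508.0], [275.0, 568.0], [46.0, 376.0], [263.0, 154.0]]
[[429.0, 374.0], [426.0, 427.0], [349.0, 442.0], [301.0, 398.0], [349.0, 355.0]]
[[370.0, 428.0], [453.0, 211.0]]
```

```bash
cat >> plan.py <<'E'
def turned(P0,d,off=4,back=0,x=None): # TCP after the wheel turns d deg from contact TCP P0; back: mm off to the right/up
    L=A.T@(np.array(P0)-C)+[0,off,0]; L=Ro.from_euler("x",np.radians(d)).apply(L)-[0,off,0]
    n=L*[0,1,1]; n=np.array([0,-n[2],n[1]])/np.linalg.norm(n); n*= 1 if n[1]<0 else -1
    L=L+back*n
    if x is not None: L[0]=x
    return C+A@L
E
python3 -c "
from plan import *
P0=[616.64,-46.97,293.09]; print(A.T@(np.array(P0)-C)); print(turned(P0,0,4,8))
rows([turned(P0,0,4,8,-75),turned(P0,0,4,8)])
"
```

```text
[-15.16076916  24.35059843  75.6439882 ]
[617.08379051 -54.67039147 295.2129746 ]
clock 12.52 roll needed -0.1
[[-165, -32, 1], [-216, -32, 31]]
```

>>> carry_out([
  {"dp":[-30,-8,0],"roll":0,"gripper":-1},
  {"dp":[-60,-16,0],"roll":0,"gripper":-1},
  {"dp":[-90,-24,0],"roll":0,"gripper":-1},
  {"dp":[-120,-28,0],"roll":0,"gripper":-1},
  {"dp":[-145,-32,0],"roll":0,"gripper":-1},
  {"dp":[-165,-32,1],"roll":0,"gripper":-1},
  {"dp":[-165,-32,1],"roll":0,"gripper":-1},
  {"dp":[-175,-32,7],"roll":0,"gripper":-1},
  {"dp":[-186,-32,13],"roll":0,"gripper":-1},
  {"dp":[-196,-32,19],"roll":0,"gripper":-1},
  {"dp":[-206,-32,25],"roll":0,"gripper":-1},
  {"dp":[-216,-32,31],"roll":0,"gripper":-1},
])

```text
clock: 13.52
eef_pos: [617.2, -54.4, 293.5]
eef_rot: [3.141, -0.001, 3.037]
wrist_force: [-0.4, 0.8, 0.6]
finger_gap: 0.6
finger_force: 0.0
```

>>> carry_out([
  {"dp":[0,0,0],"roll":0,"gripper":-1},
  {"dp":[0,0,0],"roll":0,"gripper":-1},
  {"dp":[0,0,0],"roll":0,"gripper":-1},
])

```text
clock: 13.77
eef_pos: [616.4, -54.2, 294.6]
eef_rot: [3.142, -0.0, 3.037]
wrist_force: [0.1, 0.4, 0.3]
finger_gap: 0.4
finger_force: 0.0
```

```bash
python3 -c "
from plan import *
P0=[616.64,-46.97,293.09]; s=read_state(); print(s['eef_pos'],s['wrist_force'],[turned(P0,d) for d in (0,-11)])
rows([turned(P0,0,4,4)]+[turned(P0,d) for d in np.arange(0,-13,-1)])
"
```

```text
[616.42997955 -54.24741778 294.63292213] [0.08493595 0.36052054 0.30329025] [array([616.64, -46.97, 293.09]), array([614.67488772, -32.78343702, 287.20159682])]
clock 13.77 roll needed -0.1
[[0, 3, 0], [1, 7, 2], [1, 9, 2], [1, 10, 2], [1, 11, 3], [2, 12, 3], [2, 14, 4], [2, 15, 4], [3, 16, 5], [3, 18, 6], [3, 19, 6], [4, 20, 7], [4, 21, 7], [4, 22, 8]]
```

>>> carry_out([
  {"dp":[0,4,1],"roll":0,"gripper":-1},
  {"dp":[1,7,2],"roll":0,"gripper":-1},
  {"dp":[1,9,2],"roll":0,"gripper":-1},
  {"dp":[1,11,3],"roll":0,"gripper":-1},
  {"dp":[2,13,3],"roll":0,"gripper":-1},
  {"dp":[2,14,4],"roll":0,"gripper":-1},
  {"dp":[2,15,4],"roll":0,"gripper":-1},
  {"dp":[3,16,5],"roll":0,"gripper":-1},
  {"dp":[3,18,6],"roll":0,"gripper":-1},
  {"dp":[4,19,6],"roll":0,"gripper":-1},
  {"dp":[4,20,7],"roll":0,"gripper":-1},
  {"dp":[4,20,7],"roll":0,"gripper":-1},
])

```text
clock: 14.77
eef_pos: [614.8, -34.0, 288.3]
eef_rot: [-3.141, 0.001, 3.037]
wrist_force: [-1.6, -4.4, 5.2]
finger_gap: 0.5
finger_force: 3.2
```

```bash
python3 -c "
from plan import *
P0=[616.64,-46.97,293.09]; s=read_state(); print(s['eef_pos'],s['wrist_force'],[turned(P0,d) for d in (-8,-9,-10,-11)])
"
```

```text
[614.75657035 -33.98077163 288.29521356] [-1.59711781 -4.35417243  5.22223216] [array([615.35531506, -36.5331995 , 289.03543985]), array([615.14036664, -35.27217082, 288.442636  ]), array([614.9135345 , -34.02212307, 287.83129291]), array([614.67488772, -32.78343702, 287.20159682])]
```

>>> carry_out([
  {"dp":[-1,-5,-3],"roll":0,"gripper":-1},
  {"dp":[8,-5,-8],"roll":0,"gripper":-1},
  {"dp":[26,-5,-18],"roll":0,"gripper":-1},
  {"dp":[51,-5,-33],"roll":0,"gripper":-1},
  {"dp":[85,0,-33],"roll":0,"gripper":-1},
  {"dp":[120,5,-33],"roll":0,"gripper":-1},
  {"dp":[155,10,-33],"roll":0,"gripper":-1},
  {"dp":[190,10,-33],"roll":0,"gripper":-1},
  {"dp":[215,10,-33],"roll":0,"gripper":-1},
  {"dp":[215,10,-33],"roll":0,"gripper":-1},
])

```text
clock: 15.6
eef_pos: [398.6, -0.9, 321.5]
eef_rot: [3.141, 0.002, 3.038]
wrist_force: [0.5, 0.2, 0.3]
finger_gap: 0.7
finger_force: 0.0
```

```bash
python3 -c "
from plan import *
im=viewer.camera('top');cv2.imwrite('pics/t6.png',cv2.resize(im[90:190,290:415,::-1],None,fx=6,fy=6,interpolation=cv2.INTER_CUBIC))
sub=im[100:140,345:380].astype(int)
dark=(sub.max(2)<40); dark[:18]=0; br=(sub[:,:,0]-sub[:,:,2]>45)
for m in (dark,br):
    ys,xs=np.nonzero(m); print(len(xs),(xs.mean()+345-290)*6,(ys.mean()+10)*6)
"
```

```text
22 414.5454545454544 195.27272727272728
18 438.0 164.0
```

View pics/t6.png

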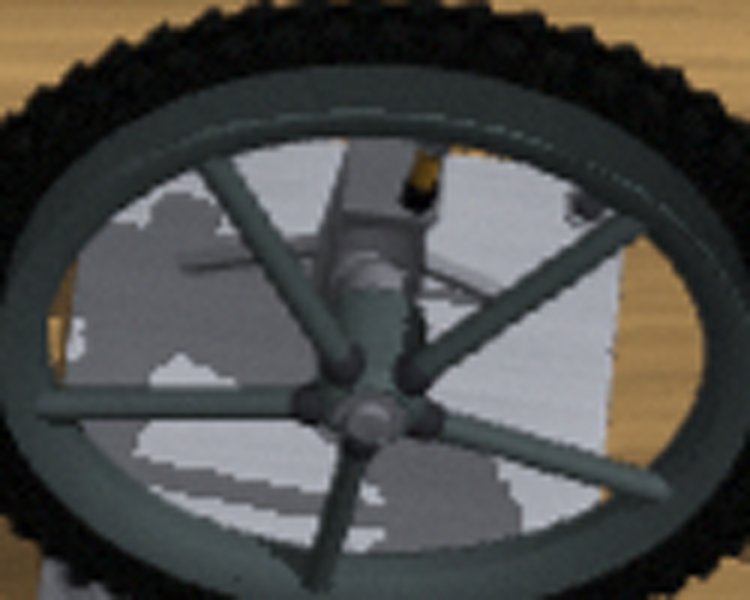

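```bash
python3 -c "
from plan import *
D=[(3.1,[225,80],[[363,105],[560,175],[515,305],[322,322],[220,212]],[414,299],163),
(3.1,[225,80],[[380,105],[563,187],[502,315],[312,318],[222,200]],[463,150],24),
(6,[290,90],[[265,148],[668,257],[635,515],[275,575],[38,372]],[456,211],11),
(6,[290,90],[[210,163],[635,225],[665,490],[318,588],[42,405]],[412,205],1.5)]
D=[(np.array(e)/f+o,np.array(v)/f+o,t) for f,o,e,v,t in D]
im=viewer.camera('top')
def hullres():
    pass
def res(p,wts=True):
    x,y,yw,re,xe=p[:5]; Cc=np.array([x,y,220]); r=[]
    for (e,v,t),th in zip(D,p[5:]):
        m=proj('top',wp(Cc,yw,th,rimpt(SP,re,xe))); d=np.linalg.norm(m[:,None]-e[None],axis=2)
        r.append((m[d.argmin(0)]-e).ravel()); r.append((proj('top',wp(Cc,yw,th,[0,0,102]))-v).ravel())
    r.append([(x-589)/1.5/1.5,(y+68.6)/1.5,(xe+8)/3,(re-142)/3])
    return np.concatenate(r)
s=least_squares(res,[589,-68.6,-.108,142,-8]+[np.radians(d[2]) for d in D],loss='soft_l1')
J=s.jac; cov=np.linalg.inv(J.T@J)*.36
print(s.x[:5],np.degrees(s.x[2]),np.degrees(s.x[5:]),np.degrees(np.sqrt(np.diag(cov)))[[2,5,6,7,8]]); print(res(s.x).round(1))
for t in (0,1,2,3): print(theta(np.array([412,205])/6+[290,90])[0]); break
"
```

```text
[ 5.88724676e+02 -6.95082640e+01 -1.13394619e-01  1.46005564e+02
 -8.64672353e+00] -6.497033101536475 [162.22461109  23.46668887  10.94879904   1.94446136] [0.38889628 0.4720582  0.4534814  0.43870823 0.44758583]
[-0.6 -0.2 -0.5  0.4 -0.7  0.9  0.6  0.2  0.3 -0.6  0.  -0.7 -0.4 -0.7
  0.4 -0.1 -0.3 -0.4 -0.4  0.   0.1 -0.1 -0.2  0.1 -0.3  0.2  0.4 -0.5
 -0.6  0.4 -0.3 -0.1  0.   0.5 -0.1  0.4  0.   0.2  0.3 -0.4 -0.5  0.2
  0.4 -0.8  0.8  0.7  0.9  0.2 -0.1 -0.6 -0.2  1.3]
1.6000000000008754
```

```bash
python3 -c "
from plan import *
P0=[614.76,-33.98,288.3]
rows([turned(P0,0,4,8,-75),turned(P0,0,4,8)])
"
```

```text
clock 15.7 roll needed -0.1
[[-166, -17, 0], [-217, -17, 30]]
```

>>> carry_out([
  {"dp":[-30,-4,0],"roll":0,"gripper":-1},
  {"dp":[-60,-8,0],"roll":0,"gripper":-1},
  {"dp":[-90,-12,0],"roll":0,"gripper":-1},
  {"dp":[-120,-15,0],"roll":0,"gripper":-1},
  {"dp":[-145,-17,0],"roll":0,"gripper":-1},
  {"dp":[-166,-17,0],"roll":0,"gripper":-1},
  {"dp":[-166,-17,0],"roll":0,"gripper":-1},
  {"dp":[-176,-17,6],"roll":0,"gripper":-1},
  {"dp":[-187,-17,12],"roll":0,"gripper":-1},
  {"dp":[-197,-17,18],"roll":0,"gripper":-1},
  {"dp":[-207,-17,24],"roll":0,"gripper":-1},
  {"dp":[-217,-17,30],"roll":0,"gripper":-1},
])

```text
clock: 16.7
eef_pos: [616.5, -41.1, 289.6]
eef_rot: [3.141, -0.001, 3.038]
wrist_force: [-0.4, 0.2, 0.2]
finger_gap: 0.6
finger_force: 0.0
```

>>> carry_out([
  {"dp":[0,0,0],"roll":0,"gripper":-1},
  {"dp":[0,0,0],"roll":0,"gripper":-1},
  {"dp":[0,0,0],"roll":0,"gripper":-1},
  {"dp":[0,0,0],"roll":0,"gripper":-1},
])

```text
clock: 17.03
eef_pos: [615.8, -41.0, 291.1]
eef_rot: [3.142, 0.001, 3.038]
wrist_force: [0.9, 0.6, -0.4]
finger_gap: 0.3
finger_force: 0.0
```

```bash
python3 -c "
from plan import *
P0=[614.76,-33.98,288.3]; s=read_state(); print(s['eef_pos'],s['wrist_force'])
q=[turned(P0,d) for d in (0,-1,-1.9,-3)]; print(q); rows(q)
R=Ro.from_euler('xyz',s['eef_rot']).as_matrix(); print(((np.array(q)-s['eef_pos'])@R).round(1))
"
```

```text
[615.79456746 -41.01707372 291.12401606] [ 0.90988678  0.59046706 -0.42922722]
[array([614.76, -33.98, 288.3 ]), array([614.52168189, -32.73560786, 287.6698637 ]), array([614.2971109 , -31.62568502, 287.0871339 ]), array([614.00974449, -30.28242998, 286.35504632])]
clock 17.03 roll needed -0.1
[[2, 7, 3], [2, 8, 3], [2, 9, 4], [3, 10, 5]]
[[ 1.8  6.9  2.8]
 [ 2.1  8.1  3.5]
 [ 2.5  9.2  4. ]
 [ 2.9 10.5  4.8]]
```

>>> carry_out([
  {"dp":[1,3,1],"roll":0,"gripper":-1},
  {"dp":[2,5,2],"roll":0,"gripper":-1},
  {"dp":[2,6,3],"roll":0,"gripper":-1},
  {"dp":[2,7,3],"roll":0,"gripper":-1},
  {"dp":[2,8,3.5],"roll":0,"gripper":-1},
  {"dp":[2,9,4],"roll":0,"gripper":-1},
  {"dp":[2,9,4],"roll":0,"gripper":-1},
  {"dp":[2,9,4],"roll":0,"gripper":-1},
])

```text
clock: 17.7
eef_pos: [614.6, -32.5, 286.9]
eef_rot: [-3.14, -0.0, 3.037]
wrist_force: [-5.5, -5.0, 4.2]
finger_gap: 0.6
finger_force: 3.2
```

>>> carry_out([
  {"dp":[0,0.5,0],"roll":0,"gripper":-1},
  {"dp":[0,1,0],"roll":0,"gripper":-1},
  {"dp":[0,1,0],"roll":0,"gripper":-1},
])

```text
clock: 17.95
eef_pos: [614.6, -31.9, 286.7]
eef_rot: [-3.14, -0.001, 3.037]
wrist_force: [-6.0, -7.3, 3.6]
finger_gap: 0.7
finger_force: 3.7
```

>>> carry_out([
  {"dp":[-1,-6,-3],"roll":0,"gripper":-1},
  {"dp":[8,-6,-8],"roll":0,"gripper":-1},
  {"dp":[26,-6,-18],"roll":0,"gripper":-1},
  {"dp":[51,-6,-33],"roll":0,"gripper":-1},
  {"dp":[85,0,-33],"roll":0,"gripper":-1},
  {"dp":[120,5,-33],"roll":0,"gripper":-1},
  {"dp":[155,5,-33],"roll":0,"gripper":-1},
  {"dp":[190,5,-33],"roll":0,"gripper":-1},
  {"dp":[215,5,-33],"roll":0,"gripper":-1},
  {"dp":[215,5,-33],"roll":0,"gripper":-1},
])

```text
clock: 18.78
eef_pos: [398.6, -3.0, 320.7]
eef_rot: [3.141, 0.003, 3.038]
wrist_force: [0.5, 0.1, 0.2]
finger_gap: 0.4
finger_force: 0.0
```

```bash
python3 -c "
from plan import *
im=viewer.camera('top');big=cv2.resize(im[90:190,290:415,::-1],None,fx=6,fy=6,interpolation=cv2.INTER_CUBIC)
cv2.imwrite('pics/t7.png',big)
C2=np.array([588.72,-69.5,220])
for t in (-1,0,1): print(t,((proj('top',wp(C2,-.1134,np.radians(t),np.r_[[[0,0,102]],rimpt(SP,146,-8.6)]))-[290,90])*6).round(0).tolist())
"
```

```text
-1 [[404.0, 205.0], [624.0, 213.0], [671.0, 482.0], [336.0, 585.0], [51.0, 420.0], [194.0, 170.0]]
0 [[409.0, 205.0], [628.0, 216.0], [668.0, 485.0], [331.0, 584.0], [49.0, 416.0], [199.0, 168.0]]
1 [[413.0, 206.0], [633.0, 219.0], [665.0, 488.0], [325.0, 584.0], [48.0, 413.0], [205.0, 166.0]]
```

View pics/t7.png

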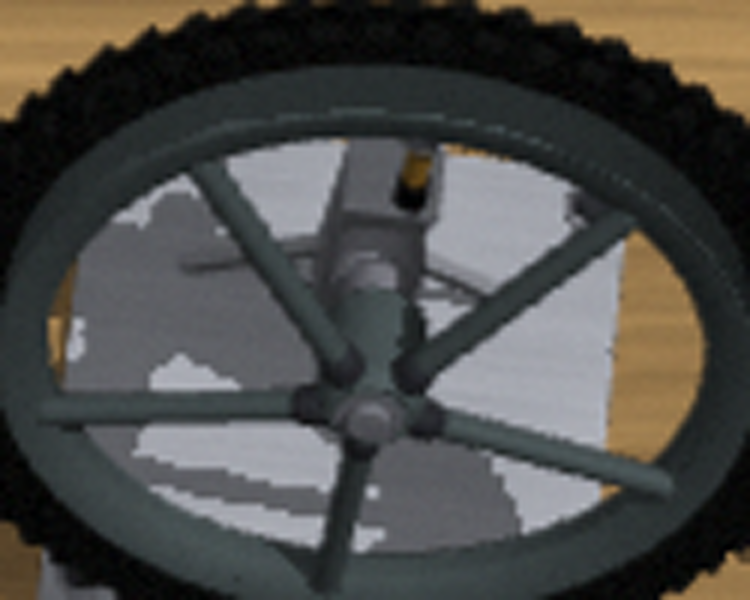

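```bash
python3 -c "
from cell import *
print(manip.sign_off())"
```

```text
the job is handed in; nothing more can be done
None
```

I pushed three spokes in turn and the valve stem is now at twelve o'clock, within about 1° by the top camera. The wheel is at rest, the arm is clear, and I handed the job in at about 19 s of the 54 s allowed.

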